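# Slide carrier under the scanner's objective bridge

### The arm

A 6-joint arm with a two-finger parallel gripper is mounted at the origin on the work surface. World frame = base frame: x ahead of the robot, y to its left, z up, the work surface at z = 0. Lengths are in m, angles in rad, forces in N, time in s.
With the tool pointing down it reaches from about 0.25 to 0.725 m from the base axis. Payload 9.7 kg.
Tool frame: the origin (TCP) lies midway between the tips of the shut fingers; the grasp point (between the pads) lies 19 mm behind it; z points along the fingers, y is the direction in which the jaws open and shut (so a half turn about z gives the same grasp; the last joint's range is limited). The gripper opens to 85 mm and grips with 20 to 120 N. Pads are 22 mm wide; open, the fingers measure 114 mm over their backs; the gripper's body (76 mm by 85 mm) begins 54 mm behind the grasp point. The pads swing forward as they close: fully open they stand 13 mm farther back than shut.
Start: joints at [1.334, 0.087, 0.176, 1.66, 0, 1.571], TCP at [0.129, 0.535, 0.231] pointing down, gripper open.
Joint ranges: [-3.13, 3.13], [-0.85, 1.81], [-1.15, 1.24], [-2.2, 2.28], [-1.44, 1.52], [-3.14, 3.14]. Speed limits (rad/s): [2.22, 2.22, 2.57, 3.14, 3.14, 3.14].

### API

Orientations are given as a unit quaternion [x, y, z, w].
In Python, from station import robot gives the robot as it stands.
- The arm moves only by the tool drive_tool, never from a script. Its argument "targets" is a list of rows, each a list of 7 numbers: the shift along the tool's x, y, z in m, then the turn, a rotation vector about the tool's x, y, z in degrees, then the opening, from -1 (shut) to 1 (fully open), so that 0 is half open. A call has 1 to 5 rows; each row shifts and turns the pose as measured when the row begins, along the tool's axes as they then stand; what a row does not reach is not made up. A row lasts 1/12 s, in which the tool goes at most 41.7 mm and 7.16 degrees, less where a joint would pass 70% of its speed; a pose out of reach is approached as far as the arm can. A call with a gripper value outside its range is refused whole. The fingers move at their own pace and stop on an object; "grip_force" is the grip in N (left out, the last holds). Time passes only in rows, so rows that do not move let the fingers close. It gives the time, the measured TCP pose, the force and the opening at its end, in the units of the state.
- robot.get_obs(): the state, without advancing time (a new reading comes with each control period).
- robot.grab_frame(name): name is "side" or "top" or "wrist"; returns a dict with "img" (480x640x3 uint8, blue, green, red), "range_z" (480x640 float32, m along the optical axis (not along the pixel's ray), 0 where there is no reading), "fovy" (degrees; the focal length in pixels is half the picture's height over the tangent of half this angle, whatever the lens; pixels are square), "cx", "cy" (the principal point, pixels), "dist_coeffs" ([k1, k2, p1, p2, k3] as OpenCV has them; the pictures are not rectified), "rvec" (rotation vector, rad) and "tvec" (3), from world to camera coordinates, as OpenCV has them; the wrist camera has in their place "mount" (4x4, takes a point from camera to tool coordinates, whose origin is the TCP and whose axes are the flange's). Camera axes: x right, y down, z forward; pixel columns grow to the right and rows downward; lengths in m; the calibration is good to about 2 mm. A picture is of the moment at which its call begins: read the wrist's pose just before it.
- robot.job_done(): hands the job in, once; it reports no verdict.
The state is a dict: "clock": time; "qpos": joint angles; "joint_vel": joint speeds; "joint_torque": joint torques, N m; "position": TCP position; "eef_rot": TCP orientation; "ft_force": force on the tool from outside, world axes, zero at the start; "torque": the same for the moment, N m; "grip_width": opening from 0.0 (shut) to 1.0 (fully open).
Only numpy, scipy, OpenCV 4.12 (cv2) and the standard library are available. Lean on these libraries where they do the work, as an engineer would, in place of code of your own. Each camera call takes 0.05 s, during which the arm holds its last target. There are 200 camera calls.

### The job

Lay the smear-slide carrier flat on the scanner's loading bed, bevelled nose towards the bridge, and push it under the objective bridge until it is fully home, bottomed against the end stop on the far side, so that it stays there holding the stop's sprung pin pushed in. The stop is adjustable and how far it is screwed out is not known, so feel for it: never press on it with more than 12 N. Keep the carrier level, do not knock the bridge or the optics on it, and leave the other things on the bench alone.

Things in the scene. Friction and masses are not known exactly. Their poses are not given: they have to be found in the camera images.
- scanner: Smear-slide scanner, fixed to the bench, heading varies. Origin on the bench under the middle of the bridge's entry face; x along the channel the way the carrier is pushed, y to the left of that, z up. White base plate x -150 to 145, y -175 to 70, 13 mm high, with a flat aluminium bed on it, 78 mm wide (y -39 to 39), x -150 to 140, top 18 mm above the bench.
- loading_bed (a point): Point on top of the open bed in front of the bridge, scanner x -90, y 0, 18 mm above the bench; axes as the scanner's. The loading bed runs over scanner x -150 to 0. From x -30 to 0 two low flared guides, 5 mm high, narrow from 72 to 58 mm apart.
- channel (a point): Middle of the channel's floor under the bridge, scanner x 35, 18 mm above the bench; axes as the scanner's. The bridge legs (x 0 to 70, y 29 to 47 either side) are its straight walls, 58 mm apart. At x 35 a sprung rounded shoe in the +y wall presses the carrier against the -y wall: from there pushing takes some 1 to 9 N, and this drag keeps the carrier where it is left.
- housing (a point): Middle of the top of the scanner's white electronics housing on its -y side: scanner x -20 to 110, y -170 to -85, 88 mm high. A black focus knob, 42 mm in diameter, points to -x from it (to x -54).
- head: Bridge beam and optics, fixed on the scanner, same origin and axes as the scanner. Beam x 0 to 70, y -54 to 54, underside 33 mm and top 57 mm above the bench: 3 mm of headroom over the carrier on the bed. Objective mount, tube and camera (46 mm square) stand on it at x 19 to 65, up to 172 mm high. Delicate.
- stop: End stop behind the bridge, same origin and axes as the scanner. From a bracket (x 124 to 138, 48 mm high) a steel sleeve, 11 mm in diameter, axis y 0 and 24 mm above the bench, reaches back; its rigid end face stands anywhere from x 78 to 104 (setting not reported). From the face a 6 mm sprung brass pin stands out 4 mm: 0.45 N at first touch, 1.65 N pushed in flush = home.
- carrier_center (a point): Centre (half-way up) of the smear-slide carrier, a flat aluminium plate 140 mm long (x), 56 mm wide (y), 12 mm thick, 0.16 kg, with a 76 x 26 mm glass slide let into the top. x axis towards the nose, z up. The centre lies 6 mm above what the carrier lies on.
- carrier_nose (a point): Middle of the carrier's nose face, 70 mm from its centre along x; the nose end's two corners are bevelled by 7 mm. The other end (70 mm behind the centre) is square, 12 mm high, and is where it is pushed.
- carrier: The same carrier; origin at the centre of its underside, x axis towards the nose.
- tube_rack: Bystander: white test-tube rack with tubes, 210 x 60 mm, 104 mm high, long side along its y. Origin at the centre of its underside. Leave alone.
- amber_bottle: Bystander: amber bottle, 84 mm in diameter, 170 mm high. Origin at the centre of its underside. Leave alone.
- white_jar: Bystander: white jar, 76 mm in diameter, 75 mm high. Origin at the centre of its underside. Leave alone.
- slide_box: Bystander: closed slide box, 175 (x) x 85 x 34 mm. Origin at the centre of its underside. Leave alone.
- forceps: Bystander: steel forceps lying flat, 135 mm long (x), 22 mm wide. Origin at the centre of its underside. Leave alone.
- staining_jar: Bystander: staining jar with lid, 50 x 64 mm, 101 mm high. Origin at the centre of its underside. Leave alone.
- beaker: Bystander: glass beaker, 72 mm in diameter, 90 mm high. Origin at the centre of its underside. Leave alone.
There are look-alikes about, which are no part of the job. Of the things that look like the carrier, take the one that is farthest to the robot's left at the start.

How it is judged:
On the way, in this order (a step that is already met when the one before it is completed fails the run):
1. the carrier lies flat on the loading bed in front of the bridge, lengthwise, nose towards the bridge (z of carrier_nose in the frame of scanner between 0.02 and 0.028 m and angle between carrier's own z axis and vertical below 0.06 rad and x of carrier_nose in the frame of scanner between -0.09 and 0.03 m and y of carrier_nose in the frame of scanner between -0.02 and 0.02 m and x of carrier_center in the frame of scanner below -0.03 m and angle between the x axis of carrier and the x axis of scanner, either way round below 0.3 rad), for 0.2 s.
2. the carrier is pushed through under the bridge and bears on the end stop (z of carrier_nose in the frame of scanner between 0.02 and 0.028 m and angle between carrier's own z axis and vertical below 0.06 rad and x of carrier_nose in the frame of scanner above 0.073 m and contact force between carrier and stop above 1.05 N), for 0.1 s.
At the end, for the whole second after the job is handed in: The carrier lies flat on the bed (within 0.06 rad), straight in the channel under the bridge (within 4 mm and 0.05 rad), nose first, at rest and let go, home on the end stop: within 2 mm of the sleeve's face, so that the sprung pin presses on its nose with more than 1.05 N (1.65 N when flush) (all of step 2 and x of carrier_nose in the frame of scanner below 0.108 m and y of carrier_nose in the frame of scanner between -0.004 and 0.004 m and angle between the x axis of carrier and the x axis of scanner, either way round below 0.05 rad and linear speed of carrier below 0.005 m/s); the robot touches nothing.
It fails at once if the carrier presses on the end stop with more than 12 N (contact force between carrier and stop above 12 N).
It fails at once if the bridge beam or its optics are knocked or pressed (over 6 N) (contact force between head and anything else above 6 N).
It fails at once if the carrier is tipped by more than 0.5 rad (angle between carrier's own z axis and vertical above 0.5 rad).
It fails at once if another thing on the bench is moved by more than 30 mm (distance of any of tube_rack, amber_bottle, white_jar, slide_box, forceps, staining_jar, beaker from where it was at the start of the episode above 0.03 m).
It also fails if it takes over 51 s, if anything falls off the work surface, if the arm or the gripper's body presses on something with over 40 N, if the wrist force passes 120 N, or if a joint passes its speed limit or range.

## Working session

There is one attempt and no reset: what is moved stays moved. The work goes in short steps, Python scripts to look and compute and a tool call to move; the robot and the scene stay as the last step left them, time stands still between calls to the robot, and variables do not carry over. Pictures are saved under pics/ and viewed, about 8 in all and at most 12, crops included, and the job is handed in when it is done.

Besides the shell and the picture viewer there is one more tool, called after "Request:" as name([rows], argument=value, ...), one row to a line, values as JSON. drive_tool: Moves the arm, as the interface text tells. Its arguments: {"type":"object","properties":{"targets":{"type":"array"},"grip_force":{"type":"number"}},"required":["targets"]}

```bash
ls; mkdir -p pics
cat > h.py <<'E'
import numpy as np, cv2, pickle
from scipy.spatial.transform import Rotation as R
from station import robot
def grab(n):
    o=robot.get_obs(); f=robot.grab_frame(n); f['obs']=o
    h=f['img'].shape[0]; fl=h/2/np.tan(np.radians(f['fovy'])/2)
    f['K']=np.array([[fl,0,f['cx']],[0,fl,f['cy']],[0,0,1]])
    if 'mount' in f:
        T=np.eye(4);T[:3,:3]=R.from_quat(o['eef_rot']).as_matrix();T[:3,3]=o['position']
        f['T']=T@np.array(f['mount'])
    else:
        C=np.eye(4);C[:3,:3]=cv2.Rodrigues(np.array(f['rvec'],float))[0];C[:3,3]=np.ravel(f['tvec']);f['T']=np.linalg.inv(C)
    return f
def rays(f,px):
    u=cv2.undistortPoints(np.array(px,float).reshape(-1,1,2),f['K'],np.array(f['dist_coeffs'],float)).reshape(-1,2)
    return np.c_[u,np.ones(len(u))]
def onplane(f,px,z):
    d=rays(f,px)@f['T'][:3,:3].T; c=f['T'][:3,3]
    return c+d*((z-c[2])/d[:,2])[:,None]
def cloud(f):
    h,w=f['range_z'].shape; v,u=np.mgrid[:h,:w]
    p=rays(f,np.c_[u.ravel(),v.ravel()])*f['range_z'].reshape(-1,1)
    return (p@f['T'][:3,:3].T+f['T'][:3,3]).reshape(h,w,3)
E
python3 - <<'E'
from h import *
for n in('top','side','wrist'):
    f=grab(n); pickle.dump(f,open(n+'.pkl','wb')); cv2.imwrite(f'pics/{n}0.png',f['img']); print(n,f['T'].round(3).tolist(),f['fovy'],f['dist_coeffs'])
o=robot.get_obs();print(o)
E
```

```text
pics
top [[0.004, -0.98, 0.198, 0.226], [-1.0, -0.002, 0.008, -0.099], [-0.007, -0.198, -0.98, 1.513], [0.0, 0.0, 0.0, 1.0]] 45.809312537164644 [-0.11096618  0.          0.          0.          0.        ]
side [[1.0, -0.013, 0.004, 0.504], [-0.01, -0.581, 0.814, -1.109], [-0.009, -0.814, -0.581, 0.793], [0.0, 0.0, 0.0, 1.0]] 51.579697525228056 [-0.06861091  0.          0.          0.          0.        ]
wrist [[0.235, 0.936, 0.26, 0.063], [0.972, -0.226, -0.064, 0.552], [-0.001, 0.268, -0.963, 0.373], [0.0, 0.0, 0.0, 1.0]] 66.83882798386168 [0.00352712 0.         0.         0.         0.        ]
{'clock': 0.15, 'qpos': array([1.33401193e+00, 8.73141814e-02, 1.75337463e-01, 1.65977363e+00,
       1.83926613e-05, 1.57080791e+00]), 'joint_vel': array([ 8.87618130e-04, -3.05710047e-03,  4.15483871e-03, -1.41308088e-04,
        1.93973941e-06, -4.49729162e-04]), 'joint_torque': array([ 2.09552777e-04, -5.20761895e+01,  4.65042722e+01,  1.39462200e-02,
        1.10459149e-05, -5.87715050e-06]), 'position': array([0.12897582, 0.53450158, 0.23076761]), 'eef_rot': array([ 1.18121555e-01,  9.92999029e-01, -4.72585993e-04, -6.54717605e-05]), 'ft_force': array([-1.05747479,  0.05772818, -0.08709914]), 'torque': array([-0.01242935,  0.01118315,  0.01089608]), 'grip_width': 1.0024189222727473}
```

View pics/top0.png

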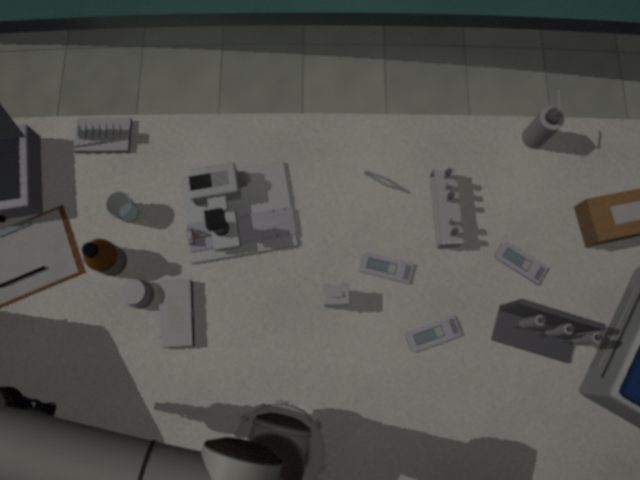

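The top view shows three carrier-like plates at about (388,267), (434,333) and (522,262). The scanner is around (240,210), with its bed running from the right at (290,225) to the left, and the slide box at (177,313). I'll check the side and wrist views for more plates.

Run:
```python
from h import *
s=pickle.load(open('side.pkl','rb'));w=pickle.load(open('wrist.pkl','rb'));t=pickle.load(open('top.pkl','rb'))
g=lambda i:np.clip(i.astype(float)*1.6,0,255).astype(np.uint8)
a=cv2.resize(g(s['img']),(400,300));b=cv2.resize(g(w['img']),(400,300))
c=cv2.resize(g(t['img'])[140:290,170:570],(800,300),interpolation=cv2.INTER_CUBIC)
cv2.imwrite('pics/m1.png',np.vstack([np.hstack([a,b]),c]))
P=cloud(t)
for p in [(388,267),(434,333),(522,262),(270,222),(220,176),(286,170),(293,240)]: print(p,P[p[1],p[0]].round(3))
```

```text
(388, 267) [ 0.477 -0.287  0.017]
(434, 333) [ 0.302 -0.405  0.016]
(522, 262) [ 0.492 -0.654  0.012]
(270, 222) [0.602 0.032 0.011]
(220, 176) [0.709 0.16  0.087]
(286, 170) [ 0.755 -0.009  0.002]
(293, 240) [ 0.551 -0.032  0.014]
```

View pics/m1.png

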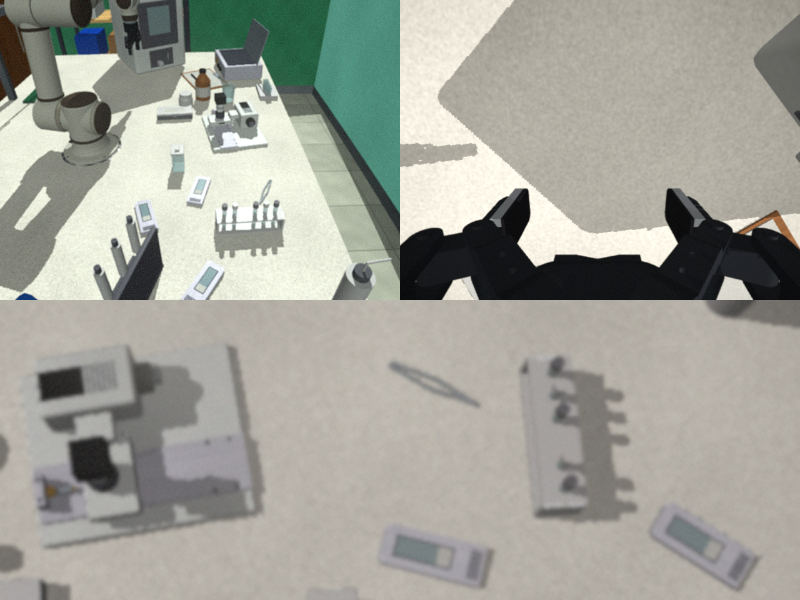

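Run:
```python
from h import *
s=pickle.load(open('side.pkl','rb'));t=pickle.load(open('top.pkl','rb'))
u=lambda i,w,h:cv2.resize(np.clip(i.astype(float)*1.7,0,255).astype(np.uint8),(w,h),interpolation=cv2.INTER_CUBIC)
a=u(s['img'][270:340,285:355],400,400)      # carrier side
b=u(t['img'][240:295,350:425],400,293); b=np.vstack([b,np.zeros((107,400,3),np.uint8)])
cv2.imwrite('pics/m2.png',np.hstack([a,b]))
# rough rect of carrier by depth in top view
P=cloud(t); z=P[...,2]
m=((z>0.007)&(z<0.03)).astype(np.uint8); m[:, :345]=0;m[:,430:]=0;m[:235]=0;m[300:]=0
n,l,st,c=cv2.connectedComponentsWithStats(m); i=1+st[1:,4].argmax(); print(st[i])
q=P[l==i][:,:2].astype(np.float32); print(cv2.minAreaRect(q))
# scanner base plate / bed
m=((z>0.009)&(z<0.022)).astype(np.uint8); m[:, 300:]=0;m[:,:180]=0;m[:155]=0;m[268:]=0
q=P[m>0][:,:2].astype(np.float32); print(len(q),cv2.minAreaRect(q))
```

```text
[359 252  54  32 996]
((0.479008287191391, -0.28014305233955383), (0.14025355875492096, 0.05960432440042496), 75.61353302001953)
5324 ((0.6369771361351013, 0.12174525111913681), (0.33676260709762573, 0.3098117411136627), 87.621826171875)
```

View pics/m2.png

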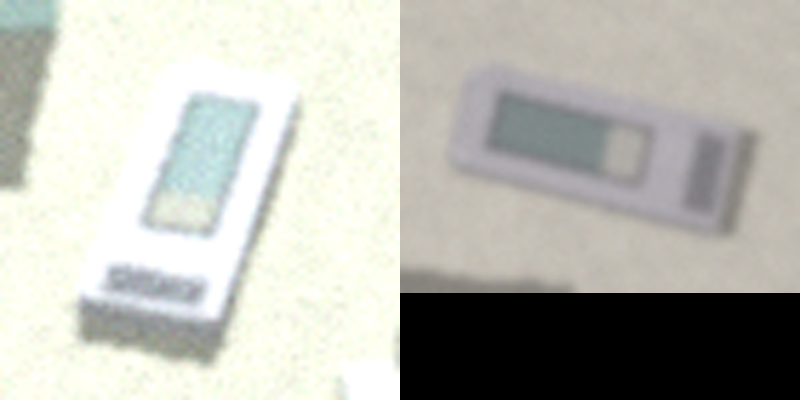

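The nose is the left end (+y) in the top view, and the ribbed end at the rear is square. So no flip is needed. I'll approach with the wrist camera on the rear side, which keeps it clear of the optics, and look over the scanner on the way.

```bash
cat >> h.py <<'E'
def plan(xyz,head,n=None,obs=None):
    """rows (tool axes) for straight line to TCP xyz with tool-x heading (deg), tool vertical"""
    o=obs or robot.get_obs(); p=np.array(o['position']); M=R.from_quat(o['eef_rot']).as_matrix()
    h0=np.degrees(np.arctan2(M[1,0],M[0,0])); dh=(head-h0+180)%360-180
    n=n or int(max(np.ceil(np.linalg.norm(xyz-p)/.040),np.ceil(abs(dh)/7),1))
    g=lambda h:R.from_matrix([[np.cos(h),np.sin(h),0],[np.sin(h),-np.cos(h),0],[0,0,-1]])
    G=g(np.radians(h0+dh/n)); tilt=(R.from_matrix(M).inv()*G).as_rotvec(degrees=True)
    d=(np.array(xyz)-p)/n; print('from',p.round(4),round(h0,2),'n',n,'dh',round(dh,2))
    for i in range(n):
        Q=R.from_matrix(M) if i==0 else g(np.radians(h0+dh*i/n))
        r=(tilt if i==0 else np.array([0,0,-dh/n])); s=Q.inv().apply(d)
        print([float(x) for x in np.r_[s.round(4),r.round(1)]])
E
python3 -c "
from h import *
plan([.61,-.01,.27],278)"
```

```text
from [0.129  0.5345 0.2308] 166.43 n 19 dh 111.57
[-0.0313, -0.0219, -0.002, -0.1, -0.0, -5.9]
[-0.0289, -0.025, -0.0021, 0.0, 0.0, -5.9]
[-0.0262, -0.0278, -0.0021, 0.0, 0.0, -5.9]
[-0.0232, -0.0304, -0.0021, 0.0, 0.0, -5.9]
[-0.02, -0.0326, -0.0021, 0.0, 0.0, -5.9]
[-0.0166, -0.0345, -0.0021, 0.0, 0.0, -5.9]
[-0.0129, -0.036, -0.0021, 0.0, 0.0, -5.9]
[-0.0092, -0.0371, -0.0021, 0.0, 0.0, -5.9]
[-0.0054, -0.0379, -0.0021, 0.0, 0.0, -5.9]
[-0.0015, -0.0382, -0.0021, 0.0, 0.0, -5.9]
[0.0025, -0.0382, -0.0021, 0.0, 0.0, -5.9]
[0.0064, -0.0377, -0.0021, 0.0, 0.0, -5.9]
[0.0102, -0.0369, -0.0021, 0.0, 0.0, -5.9]
[0.0139, -0.0356, -0.0021, 0.0, 0.0, -5.9]
[0.0175, -0.034, -0.0021, 0.0, 0.0, -5.9]
[0.0209, -0.0321, -0.0021, 0.0, 0.0, -5.9]
[0.024, -0.0297, -0.0021, 0.0, 0.0, -5.9]
[0.0269, -0.0271, -0.0021, 0.0, 0.0, -5.9]
[0.0296, -0.0242, -0.0021, 0.0, 0.0, -5.9]
```

Request:
drive_tool([
  [-0.031, -0.022, -0.002, 0, 0, -6, 1],
  [-0.029, -0.025, -0.002, 0, 0, -6, 1],
  [-0.026, -0.028, -0.002, 0, 0, -6, 1],
  [-0.023, -0.03, -0.002, 0, 0, -6, 1],
  [-0.02, -0.033, -0.002, 0, 0, -6, 1],
])

```text
clock: 0.57
position: [0.2542, 0.3923, 0.2368]
eef_rot: [-0.153, 0.988, -0.003, -0.002]
ft_force: [0.9, -0.2, 0.8]
grip_width: 1.003
```

Request:
drive_tool([
  [-0.016, -0.035, -0.002, 0, 0, -6, 1],
  [-0.013, -0.036, -0.002, 0, 0, -6, 1],
  [-0.009, -0.037, -0.002, 0, 0, -6, 1],
  [-0.005, -0.038, -0.002, 0, 0, -6, 1],
  [-0.001, -0.038, -0.002, 0, 0, -6, 1],
])

```text
clock: 0.98
position: [0.3794, 0.2546, 0.2465]
eef_rot: [-0.399, 0.917, -0.002, -0.003]
ft_force: [0.5, 1.5, -0.4]
grip_width: 0.998
```

Request:
drive_tool([
  [0.003, -0.038, -0.002, 0, 0, -6, 1],
  [0.006, -0.038, -0.002, 0, 0, -6, 1],
  [0.01, -0.037, -0.002, 0, 0, -6, 1],
  [0.014, -0.036, -0.002, 0, 0, -6, 1],
  [0.018, -0.034, -0.002, 0, 0, -6, 1],
])

```text
clock: 1.4
position: [0.5125, 0.111, 0.2569]
eef_rot: [-0.627, 0.779, -0.001, -0.003]
ft_force: [0.3, 1.0, -0.2]
grip_width: 1.001
```

```bash
python3 -c "
from h import *
print(robot.get_obs()['qpos'].round(2));plan([.61,-.01,.27],278)"
```

```text
[ 0.22  0.04  0.18  1.71 -0.   -1.14]
from [0.5125 0.111  0.2569] -102.31 n 4 dh 20.31
[0.0244, -0.0303, -0.0032, 0.1, -0.3, -5.1]
[0.0269, -0.028, -0.0033, 0.0, 0.0, -5.1]
[0.0293, -0.0255, -0.0033, 0.0, 0.0, -5.1]
[0.0315, -0.0228, -0.0033, 0.0, 0.0, -5.1]
```

Request:
drive_tool([
  [0.024, -0.03, -0.003, 0, 0, -5, 1],
  [0.027, -0.028, -0.003, 0, 0, -5, 1],
  [0.029, -0.026, -0.003, 0, 0, -5, 1],
  [0.032, -0.023, -0.003, 0, 0, -5, 1],
  [0.003, -0.003, 0, 0, 0, 0, 1],
])

```text
clock: 1.82
position: [0.621, -0.0239, 0.2664]
eef_rot: [0.76, -0.65, -0.0, 0.004]
ft_force: [0.0, 0.8, -0.8]
grip_width: 0.999
```

Run:
```python
from h import *
f=grab('wrist');pickle.dump(f,open('w1.pkl','wb'));g=np.clip(f['img'].astype(float)*1.2,0,255).astype(np.uint8)
cv2.imwrite('pics/w1.png',g)
```

```text
(no output)
```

View pics/w1.png

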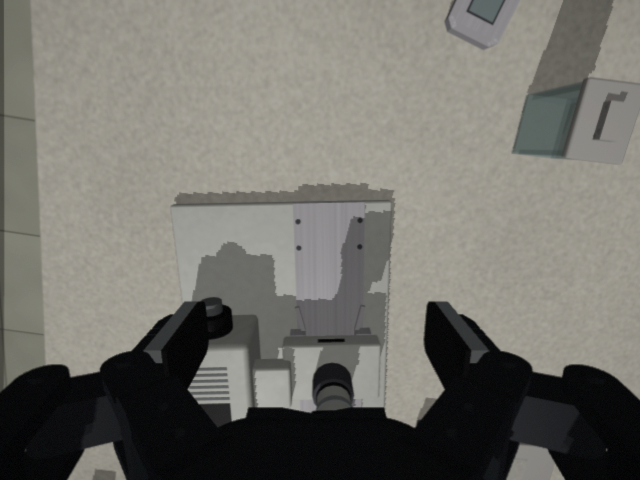

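The wrist view shows the base plate's front edge at row ~205, with corners at (173,207) and (393,203). The bed edges are at columns ~294 and 365, the guides at (300,320) and (362,320), and the beam face at row ~345. Now fitting these.

```bash
cat > fit.py <<'E'
from h import *
f=pickle.load(open('w1.pkl','rb')); im=cv2.GaussianBlur(f['img'],(3,3),0).astype(float)
g=im.sum(2); gx=np.abs(np.gradient(im,axis=1)).sum(2); gy=np.abs(np.gradient(im,axis=0)).sum(2)
def peak(a,lo): 
    i=a.argmax(); w=a[max(i-2,0):i+3]; return lo+max(i-2,0)+(w*np.arange(len(w))).sum()/w.sum()
def vfit(c0,hw,rows):
    p=np.array([[peak(gx[r,c0-hw:c0+hw+1],c0-hw),r] for r in rows]); return p
def hfit(r0,hw,cols): return np.array([[c,peak(gy[r0-hw:r0+hw+1,c],r0-hw)] for c in cols])
def line(p,z):
    q=onplane(f,p,z)[:,:2].astype(np.float32)
    vx,vy,x,y=cv2.fitLine(q,cv2.DIST_HUBER,0,.001,.001).ravel(); d=np.array([vx,vy])
    r=(q-[x,y])@[-vy,vx]; return np.array([x,y]),d,np.degrees(np.arctan2(vy,vx)),np.median(abs(r))
L=line(vfit(294,6,range(212,295)),.018); Rr=line(vfit(365,6,range(212,290)),.018)
F=line(hfit(205,6,range(185,285)),.013); B=line(vfit(391,6,range(215,330)),.013)
for n,x in zip(['bedL','bedR','front','baseR'],(L,Rr,F,B)): print(n,x[0].round(4),round(x[2],2),round(float(x[3])*1e3,2),'mm')
for nm,px,z in [('screws',[(298,221),(360,220),(298,248),(360,247)],.018),('corner',[(173,207),(393,203)],.013),('beam',[(283,347),(380,346)],.057)]:
    print(nm,onplane(f,px,z)[:,:2].round(4).tolist())
E
python3 fit.py
```

```text
bedL [0.6377 0.0166] -80.07 0.1 mm
bedR [0.5598 0.013 ] -79.94 0.48 mm
front [ 0.7209 -0.0107] 9.98 0.05 mm
baseR [0.5203 0.0509] -80.44 0.62 mm
screws [[0.6364, -0.0071], [0.5695, -0.0186], [0.632, 0.0233], [0.5637, 0.0115]]
corner [[0.7738, -0.0006], [0.5364, -0.0419]]
beam [[0.6323, 0.1252], [0.5282, 0.1081]]
```

```bash
python3 -c "
from h import *
plan([.479,-.285,.2],255.6)"
```

```text
from [ 0.6202 -0.0226  0.2662] -81.33 n 8 dh -23.07
[0.0297, 0.0223, 0.0086, 0.4, -0.3, 2.9]
[0.0309, 0.0209, 0.0083, 0.0, 0.0, 2.9]
[0.0319, 0.0193, 0.0083, 0.0, 0.0, 2.9]
[0.0328, 0.0177, 0.0083, 0.0, 0.0, 2.9]
[0.0336, 0.016, 0.0083, 0.0, 0.0, 2.9]
[0.0344, 0.0143, 0.0083, 0.0, 0.0, 2.9]
[0.0351, 0.0125, 0.0083, 0.0, 0.0, 2.9]
[0.0357, 0.0107, 0.0083, 0.0, 0.0, 2.9]
```

Request:
drive_tool([
  [0.03, 0.022, 0.006, 0.4, -0.3, 3, 1],
  [0.031, 0.021, 0.006, 0, 0, 3, 1],
  [0.032, 0.019, 0.008, 0, 0, 3, 1],
  [0.033, 0.018, 0.008, 0, 0, 3, 1],
  [0.034, 0.016, 0.01, 0, 0, 3, 1],
])

```text
clock: 2.28
position: [0.5304, -0.1839, 0.2247]
eef_rot: [-0.665, 0.747, 0.002, 0.001]
ft_force: [1.3, -0.3, 0.2]
grip_width: 0.999
```

Request:
drive_tool([
  [0.034, 0.014, 0.009, 0, 0, 3, 1],
  [0.035, 0.013, 0.009, 0, 0, 3, 1],
  [0.036, 0.011, 0.009, 0, 0, 3, 1],
  [0.01, 0.004, 0, 0, 0, 0, 1],
  [0, 0, 0, 0, 0, 0, 1],
])

```text
clock: 2.7
position: [0.4595, -0.2925, 0.1941]
eef_rot: [-0.597, 0.802, 0.003, -0.0]
ft_force: [1.1, -0.4, -0.3]
grip_width: 0.999
```

Run:
```python
from h import *
f=grab('wrist');pickle.dump(f,open('w2.pkl','wb'));g=np.clip(f['img'].astype(float)*1.2,0,255).astype(np.uint8)
cv2.imwrite('pics/w2.png',g)
o=f['obs'];print(o['position'],o['eef_rot'])
```

```text
[ 0.45947006 -0.29245635  0.19406153] [-5.97080399e-01  8.02174868e-01  3.23680778e-03 -1.91124416e-05]
```

View pics/w2.png

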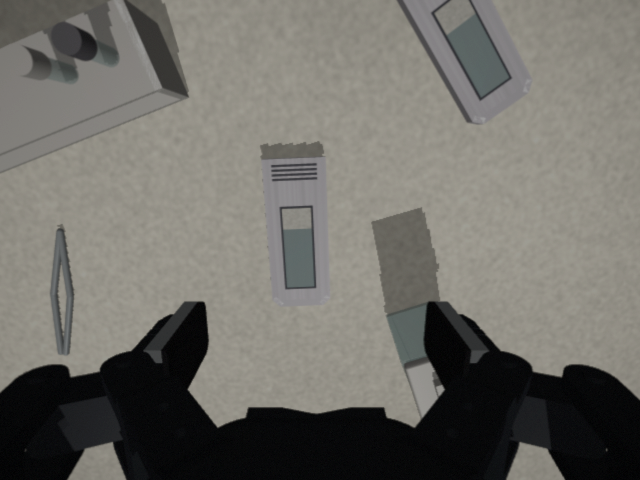

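The wrist view shows the carrier from its ribbed rear at row ~158 to its bevelled nose at row ~303. Its side edges run (263,165)–(275,295) and (325,165)–(329,290). The staining jar is at (410,350), clear of the jaws.

```bash
cat > fit2.py <<'E'
import fit; from fit import *
f=pickle.load(open('w2.pkl','rb')); fit.f=f
im=cv2.GaussianBlur(f['img'],(3,3),0).astype(float)
fit.gx=np.abs(np.gradient(im,axis=1)).sum(2); fit.gy=np.abs(np.gradient(im,axis=0)).sum(2)
def vl(a,b,hw=4):
    rows=np.arange(a[1],b[1]); return np.array([[peak(fit.gx[r,c-hw:c+hw+1],c-hw),r] for r in rows for c in [int(round(a[0]+(b[0]-a[0])*(r-a[1])/(b[1]-a[1])))]])
print('---')
A=line(vl((263,170),(275,290)),.012);B=line(vl((325,170),(329,285)),.012)
N=line(hfit(303,6,range(286,320)),.012); E=line(hfit(158,5,range(268,320)),.012)
for x in (A,B,N,E): print(x[0].round(4),round(x[2],2),x[3].round(5))
h=np.radians((A[2]+B[2])/2%180); d=np.array([np.cos(h),np.sin(h)]);n=np.array([-d[1],d[0]])
s=lambda X,v:X[0]@v
print('heading',np.degrees(h),'width',s(A,n)-s(B,n),'len',s(N,d)-s(E,d),'centre',d*(s(N,d)+s(E,d))/2+n*(s(A,n)+s(B,n))/2)
E
python3 fit2.py | sed -n '/---/,$p'
```

```text
---
[ 0.5046 -0.2929] 75.89 0.00023
[ 0.4505 -0.2809] 75.31 0.00014
[ 0.4977 -0.2143] -14.18 0.00013
[ 0.4641 -0.3465] -20.42 0.00094
heading 75.59859 width -0.055467725 len 0.13635543 centre [ 0.47931698 -0.28001234]
```

```bash
python3 -c "
from h import *
plan([.479,-.282,.003],255.6,8)"
```

```text
from [ 0.46   -0.2918  0.194 ] -106.64 n 8 dh 2.24
[-0.0018, -0.0021, 0.0239, 0.3, 0.2, -0.3]
[-0.0018, -0.0019, 0.0239, 0.0, 0.0, -0.3]
[-0.0018, -0.0019, 0.0239, 0.0, 0.0, -0.3]
[-0.0018, -0.0019, 0.0239, 0.0, 0.0, -0.3]
[-0.0018, -0.002, 0.0239, 0.0, 0.0, -0.3]
[-0.0018, -0.002, 0.0239, 0.0, 0.0, -0.3]
[-0.0018, -0.002, 0.0239, 0.0, 0.0, -0.3]
[-0.0018, -0.002, 0.0239, 0.0, 0.0, -0.3]
```

Request:
drive_tool([
  [-0.004, -0.005, 0.03, 0.3, 0.2, -1, 1],
  [-0.005, -0.005, 0.03, 0, 0, -1, 1],
  [-0.005, -0.005, 0.03, 0, 0, 0, 1],
  [0, 0, 0.03, 0, 0, 0, 1],
  [0, 0, 0.02, 0, 0, 0, 1],
])

```text
clock: 3.17
position: [0.4862, -0.2764, 0.0575]
eef_rot: [-0.614, 0.789, -0.006, 0.004]
ft_force: [-0.1, 0.8, -0.5]
grip_width: 1.003
```

```bash
python3 -c "
from h import *
plan([.479,-.282,.003],255.6,2)"
```

```text
from [ 0.4862 -0.2764  0.0575] -104.22 n 2 dh -0.18
[0.0036, 0.0032, 0.0272, -0.8, -0.1, 0.1]
[0.0036, 0.0028, 0.0272, 0.0, 0.0, 0.1]
```

Request:
drive_tool([
  [0.006, 0.005, 0.025, -0.8, 0, 0.1, 1],
  [0.001, 0.001, 0.02, 0, 0, 0, 1],
  [0, 0, 0.004, 0, 0, 0, 1],
  [0, 0, 0, 0, 0, 0, 1],
])

```text
clock: 3.5
position: [0.4808, -0.2729, 0.0028]
eef_rot: [-0.617, 0.787, 0.002, -0.001]
ft_force: [-0.6, 1.1, 0.7]
grip_width: 0.999
```

```bash
python3 -c "
from h import *
plan([.479,-.282,.003],255.6,1)"
```

```text
from [ 0.4808 -0.2729  0.0028] -103.78 n 1 dh -0.62
[0.0092, -0.0004, -0.0002, 0.2, 0.1, 0.6]
```

Request:
drive_tool([
  [0.009, 0, 0, 0.2, 0.1, 0.6, 1],
  [0, 0, 0, 0, 0, 0, 1],
])

```text
clock: 3.67
position: [0.4803, -0.2806, 0.0047]
eef_rot: [-0.614, 0.789, -0.001, 0.0]
ft_force: [1.1, -0.0, 0.2]
grip_width: 0.999
```

Request:
drive_tool([
  [0, 0, 0, 0, 0, 0, 0],
  [0, 0, 0, 0, 0, 0, 0],
  [0, 0, 0, 0, 0, 0, 0],
  [0, 0, 0, 0, 0, 0, 0],
  [0, 0, 0, 0, 0, 0, 0],
], grip_force=50)

```text
clock: 4.08
position: [0.4827, -0.2824, 0.0115]
eef_rot: [-0.613, 0.79, -0.004, 0.001]
ft_force: [-0.1, -0.6, -0.0]
grip_width: 0.499
```

The open fingertips stand 13 mm back, so they closed above the plate. I'll raise, pre-open to about 68 mm, and re-measure the plate before going lower.

Request:
drive_tool([
  [0, 0, -0.04, 0, 0, 0, 0.6],
  [0, 0, -0.04, 0, 0, 0, 0.6],
  [0, 0, -0.04, 0, 0, 0, 0.6],
  [0, 0, -0.04, 0, 0, 0, 0.6],
  [0, 0, 0, 0, 0, 0, 0.6],
])

```text
clock: 4.5
position: [0.4793, -0.2807, 0.1767]
eef_rot: [-0.613, 0.79, -0.002, 0.001]
ft_force: [1.5, -0.2, 0.3]
grip_width: 0.798
```

Run:
```python
from h import *
f=grab('wrist');pickle.dump(f,open('w3.pkl','wb'));g=np.clip(f['img'].astype(float)*1.2,0,255).astype(np.uint8)
cv2.imwrite('pics/w3.png',g)
o=f['obs'];print(o['position'],o['eef_rot'],o['grip_width'])
```

```text
[ 0.47927776 -0.28065784  0.17673654] [-6.13085006e-01  7.90013408e-01 -2.27263975e-03  6.52805685e-04] 0.7982197117161156
```

View pics/w3.png

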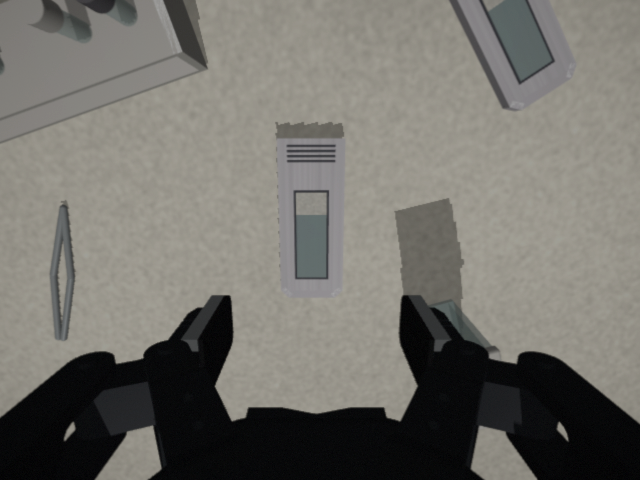

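The plate is undisturbed at (310,215), between the jaws. Re-fitting, then descending.

```bash
sed -e "s/w2.pkl/w3.pkl/;s/(263,170),(275,290)/(277,160),(282,275)/;s/(325,170),(329,285)/(343,160),(342,275)/;s/hfit(303,6,range(286,320))/hfit(296,6,range(292,334))/;s/hfit(158,5,range(268,320))/hfit(137,4,range(284,338))/" fit2.py > fit3.py; python3 fit3.py | sed -n '/---/,$p'; python3 -c "
from h import *
plan([.479,-.282,-.001],255.6,6)"
```

```text
---
[ 0.5065 -0.3077] 76.04 0.00037
[ 0.4544 -0.2841] 75.41 0.00015
[ 0.4976 -0.2148] -14.16 9e-05
[ 0.469  -0.3515] -14.35 1e-05
heading 75.724266 width -0.0562945 len 0.13950604 centre [ 0.48366302 -0.2832362 ]
from [ 0.4789 -0.2804  0.1736] -104.37 n 6 dh -0.03
[0.0002, -0.0, 0.0291, -0.1, -0.1, 0.0]
[0.0002, -0.0001, 0.0291, 0.0, 0.0, 0.0]
[0.0002, -0.0001, 0.0291, 0.0, 0.0, 0.0]
[0.0002, -0.0001, 0.0291, 0.0, 0.0, 0.0]
[0.0002, -0.0001, 0.0291, 0.0, 0.0, 0.0]
[0.0002, -0.0001, 0.0291, 0.0, 0.0, 0.0]
```

Request:
drive_tool([
  [0.001, -0.002, 0.035, 0, 0, 0, 0.6],
  [0, -0.001, 0.035, 0, 0, 0, 0.6],
  [0, -0.001, 0.035, 0, 0, 0, 0.6],
  [0, 0, 0.03, 0, 0, 0, 0.6],
  [0, 0, 0, 0, 0, 0, 0.6],
])

```text
clock: 4.97
position: [0.4848, -0.2841, 0.036]
eef_rot: [-0.613, 0.79, -0.005, 0.002]
ft_force: [-1.0, 1.0, -0.1]
grip_width: 0.796
```

```bash
python3 -c "
from h import *
plan([.483,-.283,-.001],255.7,2)"
```

```text
from [ 0.4848 -0.2841  0.036 ] -104.42 n 2 dh 0.12
[-0.0004, 0.0012, 0.0185, -0.6, -0.2, -0.1]
[-0.0003, 0.001, 0.0185, 0.0, 0.0, -0.1]
```

Request:
drive_tool([
  [0, 0.001, 0.018, -0.6, -0.2, 0, 0.6],
  [0, 0.001, 0.014, 0, 0, 0, 0.6],
  [0, 0, 0, 0, 0, 0, 0.6],
])

```text
clock: 5.22
position: [0.4819, -0.2831, 0.0032]
eef_rot: [-0.613, 0.79, 0.002, -0.001]
ft_force: [0.1, 0.1, 0.7]
grip_width: 0.804
```

```bash
python3 -c "
from h import *
plan([.483,-.283,-.001],255.7,1)"
```

```text
from [ 0.4819 -0.2831  0.0032] -104.43 n 1 dh 0.13
[-0.0004, -0.001, 0.0042, 0.2, 0.1, -0.1]
```

Request:
drive_tool([
  [0, 0, 0.003, 0, 0, 0, 0.6],
  [0, 0, 0, 0, 0, 0, 0.2],
  [0, 0, 0, 0, 0, 0, 0.0],
  [0, 0, 0, 0, 0, 0, 0.0],
  [0, 0, 0, 0, 0, 0, 0.0],
], grip_force=50)

```text
clock: 5.63
position: [0.4838, -0.2843, 0.0057]
eef_rot: [-0.613, 0.79, -0.001, 0.0]
ft_force: [0.4, -0.3, -0.7]
grip_width: 0.635
```

Request:
drive_tool([
  [0, 0, 0, 0, 0, 0, 0.0],
  [0, 0, -0.01, 0, 0, 0, 0.0],
  [0, 0, -0.02, 0, 0, 0, 0.0],
  [0, 0, -0.02, 0, 0, 0, 0.0],
  [0, 0, 0, 0, 0, 0, 0.0],
])

```text
clock: 6.05
position: [0.4835, -0.2841, 0.0597]
eef_rot: [-0.613, 0.79, -0.0, 0.0]
ft_force: [0.7, -0.7, -0.3]
grip_width: 0.63
```

Run:
```python
from h import *
s=grab('side');w=grab('wrist');print(w['obs']['position'],w['obs']['eef_rot'],w['obs']['grip_width'],w['obs']['ft_force'])
pickle.dump(w,open('w4.pkl','wb'))
u=lambda i,a,b:cv2.resize(np.clip(i.astype(float)*1.4,0,255).astype(np.uint8),(a,b),interpolation=cv2.INTER_CUBIC)
cv2.imwrite('pics/m4.png',np.hstack([u(s['img'][230:350,260:380],400,400),u(w['img'],400,400)]))
```

```text
[ 0.48310944 -0.28385938  0.05795377] [-6.12589696e-01  7.90401042e-01  1.43192670e-04  1.90092451e-04] 0.6347655386175166 [-0.51315665 -0.27644759 -1.67370788]
```

View pics/m4.png

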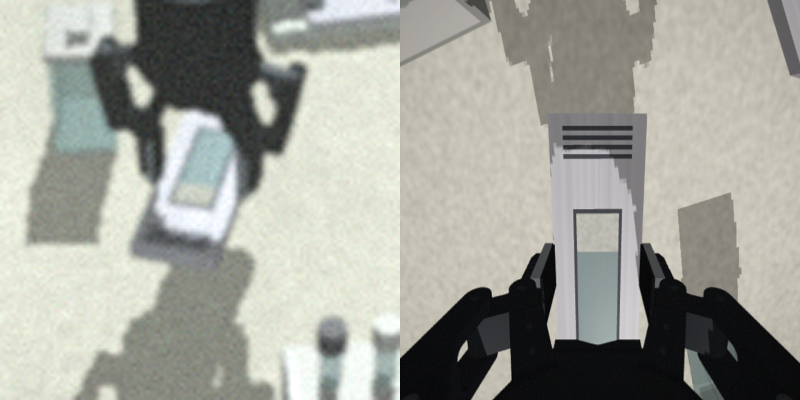

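Carrier is held at about the middle, with its rear end in view at (600,115) in the right panel. Now measuring its tilt and pose relative to the tool.

```bash
cat > fit4.py <<'E'
from h import *
import sys
f=pickle.load(open(sys.argv[1],'rb')); P=cloud(f); o=f['obs']; M=R.from_quat(o['eef_rot']); 
T=M.inv().apply((P-o['position']).reshape(-1,3)).reshape(P.shape)   # tool coords
m=(np.abs(T[...,1])<.036)&(T[...,0]>0.015)&(T[...,0]<.1)&(np.abs(T[...,2]+.008)<.02)
q=T[m]; c=np.median(q,0); A=np.c_[q[:,:2],np.ones(len(q))]; k=np.ones(len(q),bool)
for _ in range(4):
    s=np.linalg.lstsq(A[k],q[k,2],rcond=None)[0]; k=abs(A@s-q[:,2])<.003
print('n',k.sum(),'plane z=ax+by+c (tool):',s.round(4),'deg',np.degrees(s[:2]).round(2))
wn=M.apply([-s[0],-s[1],1]); print('world tilt deg',np.degrees(np.arccos(abs(wn[2])/np.linalg.norm(wn))))
r=cv2.minAreaRect(q[k][:,:2].astype(np.float32)); print(r,'xmax',np.percentile(q[k][:,0],99.5),'ymid',(np.percentile(q[k][:,1],[1,99])))
E
python3 fit4.py w4.pkl
```

```text
n 21885 plane z=ax+by+c (tool): [ 0.0023  0.0022 -0.0092] deg [0.13 0.13]
world tilt deg 0.20328047231037044
((0.04212018847465515, 0.00034409016370773315), (0.054229918867349625, 0.056376270949840546), 0.006382963620126247) xmax 0.06919533662809668 ymid [-0.02705015  0.02780966]
```

Request:
drive_tool([
  [0, 0, -0.035, 0, 0, 0, 0.0],
  [0, 0, -0.035, 0, 0, 0, 0.0],
  [0, 0, 0, 0, 0, 0, 0.0],
])

```text
clock: 6.4
position: [0.4801, -0.2821, 0.1234]
eef_rot: [-0.613, 0.79, 0.005, -0.002]
ft_force: [0.5, -0.5, -0.3]
grip_width: 0.634
```

```bash
python3 -c "
from h import *
plan([.598,.018,.10],280,9)"
```

```text
from [ 0.4801 -0.2821  0.1234] -104.45 n 9 dh 24.45
[-0.0356, -0.0044, 0.0027, 0.6, 0.2, -2.7]
[-0.0353, -0.006, 0.0026, 0.0, 0.0, -2.7]
[-0.035, -0.0077, 0.0026, 0.0, 0.0, -2.7]
[-0.0346, -0.0094, 0.0026, 0.0, 0.0, -2.7]
[-0.0341, -0.011, 0.0026, 0.0, 0.0, -2.7]
[-0.0335, -0.0126, 0.0026, 0.0, 0.0, -2.7]
[-0.0329, -0.0142, 0.0026, 0.0, 0.0, -2.7]
[-0.0322, -0.0157, 0.0026, 0.0, 0.0, -2.7]
[-0.0314, -0.0172, 0.0026, 0.0, 0.0, -2.7]
```

Request:
drive_tool([
  [-0.035, -0.004, 0, 0.6, 0.2, -3, 0.0],
  [-0.035, -0.006, 0, 0, 0, -3, 0.0],
  [-0.035, -0.008, 0, 0, 0, -3, 0.0],
  [-0.034, -0.009, 0, 0, 0, -3, 0.0],
  [-0.034, -0.011, 0, 0, 0, -3, 0.0],
])

```text
clock: 6.82
position: [0.5428, -0.1168, 0.1193]
eef_rot: [0.71, -0.704, -0.0, 0.001]
ft_force: [0.6, -0.1, -1.0]
grip_width: 0.633
```

```bash
python3 -c "
from h import *
plan([.598,.018,.10],280,5)"
```

```text
from [ 0.5428 -0.1168  0.1193] -89.56 n 5 dh 9.56
[-0.0269, -0.0113, 0.0038, 0.1, -0.1, -1.9]
[-0.0265, -0.0121, 0.0039, 0.0, 0.0, -1.9]
[-0.0261, -0.013, 0.0039, 0.0, 0.0, -1.9]
[-0.0256, -0.0139, 0.0039, 0.0, 0.0, -1.9]
[-0.0251, -0.0147, 0.0039, 0.0, 0.0, -1.9]
```

Request:
drive_tool([
  [-0.027, -0.011, 0.003, 0, 0, -2, 0.0],
  [-0.026, -0.012, 0.003, 0, 0, -2, 0.0],
  [-0.026, -0.013, 0.003, 0, 0, -2, 0.0],
  [-0.02, -0.012, 0.003, 0, 0, -2, 0.0],
  [0, 0, 0, 0, 0, 0, 0.0],
])

```text
clock: 7.23
position: [0.5852, -0.0033, 0.0991]
eef_rot: [0.762, -0.647, -0.003, 0.003]
ft_force: [-0.1, -0.9, -2.5]
grip_width: 0.635
```

```bash
python3 -c "
from h import *
plan([.598,.018,.05],280,2)"
```

```text
from [ 0.5852 -0.0033  0.0991] -80.64 n 2 dh 0.64
[-0.0094, -0.0083, 0.0245, 0.5, 0.1, -0.3]
[-0.0094, -0.0081, 0.0245, 0.0, 0.0, -0.3]
```

Request:
drive_tool([
  [-0.01, -0.009, 0.022, 0.4, 0.1, -0.4, 0.0],
  [-0.009, -0.008, 0.02, 0, 0, -0.2, 0.0],
  [0, 0, 0, 0, 0, 0, 0.0],
])

```text
clock: 7.48
position: [0.5982, 0.0206, 0.0523]
eef_rot: [0.767, -0.642, -0.001, 0.001]
ft_force: [-0.8, -0.4, -2.1]
grip_width: 0.63
```

```bash
python3 - <<'E'
from h import *
w=grab('wrist');pickle.dump(w,open('w5.pkl','wb'))
plan([.598,.018,.024],280,1)
E
python3 fit4.py w5.pkl
```

```text
from [0.598  0.0198 0.0537] -79.89 n 1 dh -0.11
[0.0018, 0.0002, 0.0297, 0.2, -0.0, 0.1]
n 21844 plane z=ax+by+c (tool): [ 0.0027  0.0024 -0.0092] deg [0.16 0.14]
world tilt deg 0.18105670067815804
((0.04206734895706177, -0.00011833198368549347), (0.054124779999256134, 0.05637948215007782), 0.058860208839178085) xmax 0.06909414335764437 ymid [-0.02754824  0.02731868]
```

Request:
drive_tool([
  [0.002, 0, 0.017, 0.2, 0, 0.1, 0.0],
  [0, 0, 0.01, 0, 0, 0, 0.0],
  [0, 0, 0.002, 0, 0, 0, 0.0],
  [0, 0, 0, 0, 0, 0, 0.0],
])

```text
clock: 7.87
position: [0.5975, 0.0157, 0.0248]
eef_rot: [0.765, -0.643, 0.0, 0.001]
ft_force: [0.4, -0.4, -1.5]
grip_width: 0.632
```

Request:
drive_tool([
  [0, 0, 0.003, 0, 0, 0, 0.0],
  [0, 0, 0.001, 0, 0, 0, 0.0],
  [0, 0, 0, 0, 0, 0, 0.0],
])

```text
clock: 8.12
position: [0.5982, 0.0147, 0.0228]
eef_rot: [0.765, -0.644, 0.001, -0.0]
ft_force: [0.5, -0.6, -1.7]
grip_width: 0.635
```

Request:
drive_tool([
  [0, 0, 0.002, 0, 0, 0, 0.0],
  [0, 0, 0.001, 0, 0, 0, 0.0],
  [0, 0, 0.001, 0, 0, 0, 0.0],
])

```text
clock: 8.37
position: [0.5989, 0.0145, 0.0208]
eef_rot: [0.765, -0.644, 0.002, -0.001]
ft_force: [-5.3, 0.2, 12.0]
grip_width: 0.632
```

Request:
drive_tool([
  [0, 0, -0.001, 0, 0, 0, 0.6],
  [0, 0, 0, 0, 0, 0, 0.6],
  [0, 0, 0, 0, 0, 0, 0.6],
  [0, 0, 0, 0, 0, 0, 0.6],
])

```text
clock: 8.7
position: [0.5998, 0.0147, 0.023]
eef_rot: [0.765, -0.644, 0.003, -0.002]
ft_force: [-0.5, -0.7, -1.0]
grip_width: 0.803
```

Request:
drive_tool([
  [0, 0, -0.03, 0, 0, 0, 0.6],
  [0, 0, -0.04, 0, 0, 0, 0.6],
  [0, 0, -0.04, 0, 0, 0, 0.6],
  [0.02, 0, -0.01, 0, 0, 0, 0.6],
  [0, 0, 0, 0, 0, 0, 0.6],
])

```text
clock: 9.12
position: [0.6006, -0.0049, 0.1452]
eef_rot: [0.766, -0.643, 0.001, 0.0]
ft_force: [-0.0, 0.2, -0.8]
grip_width: 0.799
```

Run:
```python
from h import *
f=grab('wrist');pickle.dump(f,open('w6.pkl','wb'));g=np.clip(f['img'].astype(float)*1.3,0,255).astype(np.uint8)
cv2.imwrite('pics/w6.png',g)
o=f['obs'];print(o['position'],o['eef_rot'],o['grip_width'],o['ft_force'])
```

```text
[ 0.60057871 -0.00485619  0.14523916] [ 7.65536624e-01 -6.43391809e-01  7.50513116e-04  3.06675363e-04] 0.7988843261074602 [-0.01693064  0.17996938 -0.7699834 ]
```

View pics/w6.png

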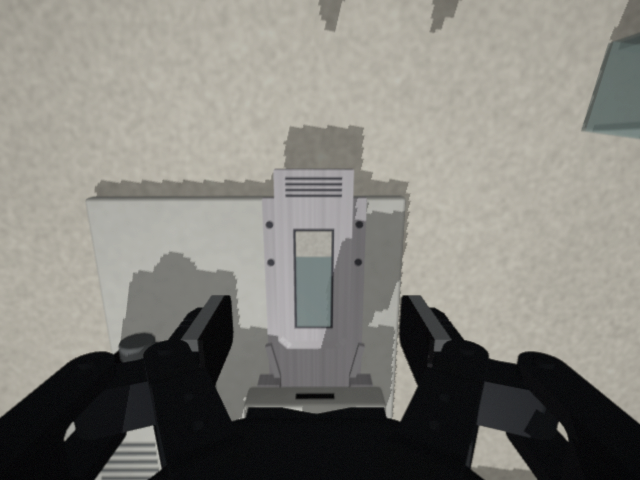

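The carrier lies on the bed, centred, with gaps of ~11 px either side, rear edge at row 170 and nose just before the guides. Next I'll move behind the rear edge with the fingers partly closed.

```bash
python3 -c "
from h import *
plan([.6178,-.0948,.08],280,4)"
```

```text
from [ 0.6005 -0.0036  0.145 ] -80.09 n 4 dh 0.09
[0.0232, -0.0003, 0.0163, -0.1, -0.0, -0.0]
[0.0232, -0.0003, 0.0163, 0.0, 0.0, -0.0]
[0.0232, -0.0003, 0.0163, 0.0, 0.0, -0.0]
[0.0232, -0.0003, 0.0163, 0.0, 0.0, -0.0]
```

Request:
drive_tool([
  [0.03, 0, 0, 0, 0, 0, -0.3],
  [0.03, 0, 0.01, 0, 0, 0, -0.3],
  [0.03, 0, 0.02, 0, 0, 0, -0.3],
  [0.006, 0, 0.03, 0, 0, 0, -0.3],
  [0, 0, 0, 0, 0, 0, -0.3],
])

```text
clock: 9.58
position: [0.618, -0.099, 0.0812]
eef_rot: [0.766, -0.642, 0.001, -0.001]
ft_force: [-1.2, 0.1, -2.0]
grip_width: 0.352
```

```bash
cat >> h.py <<'E'
O=np.array([.5805,.1169]);EX=np.array([np.cos(np.radians(100)),np.sin(np.radians(100))]);EY=np.array([-EX[1],EX[0]])
def sc():
    o=robot.get_obs(); d=o['position'][:2]-O; F=o['ft_force'][:2]
    print('scanner x,y,z mm',(d@EX*1e3).round(1),(d@EY*1e3).round(1),(o['position'][2]*1e3).round(1),'F along ex,ey',(F@EX).round(2),(F@EY).round(2),'clock',o['clock'])
E
python3 -c "
from h import *
sc();plan([.6178,-.0948,.022],280,2)"
```

```text
scanner x,y,z mm -219.1 0.5 81.2 F along ex,ey 0.26 1.19 clock 9.5833
from [ 0.618  -0.099   0.0812] -79.92 n 2 dh -0.08
[-0.0021, -0.0002, 0.0296, -0.1, 0.0, 0.0]
[-0.0021, -0.0003, 0.0296, 0.0, 0.0, 0.0]
```

Request:
drive_tool([
  [0, 0, 0.03, 0, 0, 0, -0.3],
  [0, 0, 0.023, 0, 0, 0, -0.3],
  [0, 0, 0, 0, 0, 0, -0.3],
  [-0.01, 0, 0, 0, 0, 0, -0.3],
  [0, 0, 0, 0, 0, 0, -0.3],
])

```text
clock: 10.0
position: [0.6145, -0.0858, 0.0272]
eef_rot: [0.766, -0.643, -0.002, -0.0]
ft_force: [0.2, 0.5, 0.5]
grip_width: 0.348
```

```bash
python3 -c "
from h import *
sc();plan([.6178,-.0948,.022],280,1)"
```

```text
scanner x,y,z mm -205.5 1.7 27.2 F along ex,ey 0.43 -0.3 clock 10.0
from [ 0.6145 -0.0858  0.0272] -79.97 n 1 dh -0.03
[0.0094, -0.0017, 0.0052, 0.1, 0.2, 0.0]
```

Request:
drive_tool([
  [-0.008, -0.002, 0.005, 0, 0, 0, -0.3],
  [-0.008, 0, 0, 0, 0, 0, -0.3],
  [-0.008, 0, 0, 0, 0, 0, -0.3],
  [-0.008, 0, 0, 0, 0, 0, -0.3],
  [0, 0, 0, 0, 0, 0, -0.3],
])

```text
clock: 10.42
position: [0.6133, -0.0484, 0.0284]
eef_rot: [0.767, -0.642, 0.002, -0.003]
ft_force: [-0.3, 0.2, -0.7]
grip_width: 0.35
```

```bash
python3 -c "
from h import *
sc();plan([.6,.0,.022],280,1)"
```

```text
scanner x,y,z mm -168.5 -3.6 28.4 F along ex,ey 0.28 0.27 clock 10.4167
from [ 0.6133 -0.0484  0.0284] -79.82 n 1 dh -0.18
[-0.05, 0.0046, 0.0064, -0.3, 0.0, 0.2]
```

```bash
cat >> h.py <<'E'
def rear(nm='side'):
    f=grab(nm); P=cloud(f); d=P[...,:2]-O; X=d@EX; Y=d@EY; z=P[...,2]
    m=(abs(Y)<.027)&(z>.0255)&(z<.034)&(X<0)&(X>-.3)
    print(nm,'n',m.sum(),'X pct',np.percentile(X[m],[1,5,50,95,99]).round(4) if m.any() else '','z',np.median(z[m]).round(4) if m.any() else ''); return f
E
python3 - <<'E'
from h import *
f=rear('wrist'); s=rear('side')
u=lambda i,a,b:cv2.resize(np.clip(i.astype(float)*1.4,0,255).astype(np.uint8),(a,b),interpolation=cv2.INTER_CUBIC)
cv2.imwrite('pics/m7.png',np.hstack([u(s['img'][140:260,310:450],467,400),u(f['img'],333,400)]))
E
```

```text
wrist n 7131 X pct [-0.1708 -0.1573 -0.1371 -0.1194 -0.1169] z 0.0298
side n 211 X pct [-0.1762 -0.1596 -0.1241 -0.0432 -0.0259] z 0.0292
```

View pics/m7.png

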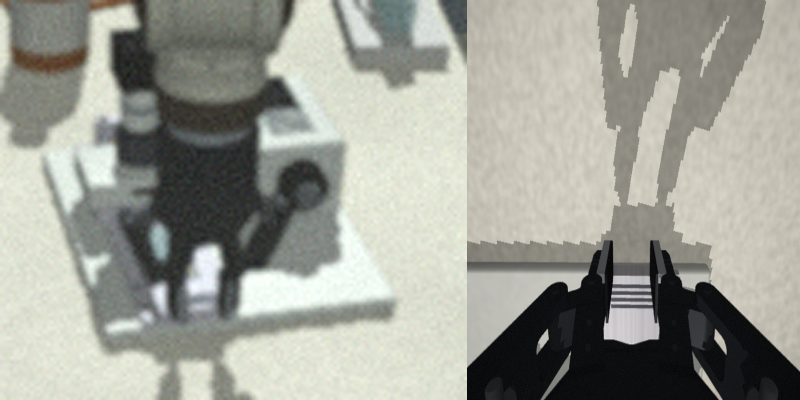

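The rear edge measures about x=-158 mm, which matches the finger fronts (TCP -168 plus 11). So the fingers are pushing the carrier, just a bit high. I'll back off, lower, recentre and push on.

Request:
drive_tool([
  [0.008, 0.003, 0.0, 0, 0, 0, -0.3],
  [0, 0.001, 0.006, 0, 0, 0, -0.3],
  [0, 0, 0.001, 0, 0, 0, -0.3],
  [0, 0, 0, 0, 0, 0, -0.3],
])

```text
clock: 10.85
position: [0.6109, -0.0601, 0.0208]
eef_rot: [0.767, -0.642, 0.002, -0.002]
ft_force: [-0.4, 0.1, -0.3]
grip_width: 0.349
```

```bash
python3 -c "
from h import *
sc();plan([.6,.0,.022],280,1)"
```

```text
scanner x,y,z mm -179.6 0.8 20.8 F along ex,ey 0.13 0.41 clock 10.85
from [ 0.6109 -0.0601  0.0208] -79.9 n 1 dh -0.1
[-0.0611, 0.0001, -0.0012, -0.4, 0.0, 0.1]
```

Request:
drive_tool([
  [-0.008, 0, -0.001, -0.3, 0, 0.1, -0.3],
  [-0.008, 0, 0, 0, 0, 0, -0.3],
  [-0.008, 0, 0, 0, 0, 0, -0.3],
  [-0.008, 0, 0, 0, 0, 0, -0.3],
])

```text
clock: 11.18
position: [0.6046, -0.0282, 0.0212]
eef_rot: [0.765, -0.644, -0.0, 0.0]
ft_force: [0.3, -1.2, 0.2]
grip_width: 0.35
```

```bash
python3 -c "
from h import *
sc();plan([.6,.0,.022],280,1)"
```

```text
scanner x,y,z mm -147.1 1.4 21.2 F along ex,ey -1.29 -0.12 clock 11.1833
from [ 0.6046 -0.0282  0.0212] -80.23 n 1 dh 0.23
[-0.0286, -0.0002, -0.0008, 0.0, -0.0, -0.2]
```

Request:
drive_tool([
  [-0.007, -0.001, -0.001, 0, 0, 0, -0.3],
  [-0.007, 0, 0, 0, 0, 0, -0.3],
  [-0.007, 0, 0, 0, 0, 0, -0.3],
  [-0.007, 0, 0, 0, 0, 0, -0.3],
])

```text
clock: 11.52
position: [0.6001, 0.004, 0.0224]
eef_rot: [0.765, -0.644, 0.0, 0.0]
ft_force: [0.2, -5.5, -0.3]
grip_width: 0.352
```

```bash
python3 -c "
from h import *
sc();plan([.6,.0,.022],280,1)"
```

```text
scanner x,y,z mm -114.6 0.3 22.4 F along ex,ey -5.43 0.76 clock 11.5167
from [0.6001 0.004  0.0224] -80.12 n 1 dh 0.12
[0.0039, 0.0008, 0.0004, 0.0, -0.0, -0.1]
```

Request:
drive_tool([
  [-0.005, 0, 0, 0, 0, 0, -0.3],
  [-0.005, 0, 0, 0, 0, 0, -0.3],
  [-0.005, 0, 0, 0, 0, 0, -0.3],
])

```text
clock: 11.77
position: [0.5966, 0.0194, 0.0224]
eef_rot: [0.765, -0.643, 0.001, 0.002]
ft_force: [-0.1, -4.0, 0.1]
grip_width: 0.353
```

```bash
python3 -c "
from h import *
sc();plan([.6,.0,.022],280,1);rear('wrist')"
```

```text
scanner x,y,z mm -98.8 1.1 22.4 F along ex,ey -3.94 0.82 clock 11.7667
from [0.5966 0.0194 0.0224] -80.1 n 1 dh 0.1
[0.0197, 0.0, 0.0005, 0.1, -0.2, -0.1]
wrist n 6956 X pct [-0.1086 -0.1043 -0.0709 -0.0546 -0.0524] z 0.0298
```

Request:
drive_tool([
  [-0.004, -0.001, 0, 0, 0, 0, -0.3],
  [-0.004, 0, 0, 0, 0, 0, -0.3],
  [-0.004, 0, 0, 0, 0, 0, -0.3],
])

```text
clock: 12.07
position: [0.5947, 0.0312, 0.0223]
eef_rot: [0.765, -0.644, 0.001, 0.004]
ft_force: [-2.3, -5.7, 0.8]
grip_width: 0.346
```

Run:
```python
from h import *
sc()
f=pickle.load(open('top.pkl','rb'))
x=np.arange(66,140,2)/1e3
pts=np.array([[*(O+EX*a+EY*b),.027] for a in x for b in (-.012,-.004,0,.004,.012)])
Ti=np.linalg.inv(f['T']); px=cv2.projectPoints(pts,cv2.Rodrigues(Ti[:3,:3])[0],Ti[:3,3],f['K'],np.array(f['dist_coeffs'],float))[0].reshape(len(x),5,2)
P=cloud(f)
for a,r in zip(x,px):
    print(round(a*1e3),[f['img'][int(round(v)),int(round(u))].tolist() for u,v in r[1:4]],[int(1e3*P[int(round(v)),int(round(u)),2]) for u,v in r])
g=cv2.resize(f['img'][215:260,180:250],(700,450),interpolation=cv2.INTER_CUBIC);cv2.imwrite('pics/st.png',np.clip(g*1.6,0,255).astype(np.uint8))
print(px[::6,2].round(1).tolist())
```

```text
scanner x,y,z mm -86.9 0.9 22.3 F along ex,ey -5.23 3.23 clock 12.0667
66 [[51, 50, 50], [70, 69, 70], [100, 101, 102]] [159, 84, 91, 51, 55]
68 [[65, 64, 65], [99, 100, 100], [106, 106, 107]] [160, 92, 52, 59, 55]
70 [[76, 75, 76], [101, 102, 102], [106, 106, 107]] [160, 57, 59, 59, 54]
72 [[76, 74, 76], [101, 102, 102], [102, 102, 103]] [151, 131, 59, 59, 56]
74 [[76, 74, 76], [96, 93, 95], [90, 88, 89]] [157, 131, 20, 20, 14]
76 [[93, 89, 91], [91, 88, 89], [79, 77, 78]] [157, 22, 21, 19, 14]
78 [[93, 89, 92], [88, 86, 88], [77, 73, 74]] [161, 14, 23, 15, 14]
80 [[93, 90, 93], [88, 86, 88], [72, 69, 70]] [161, 20, 23, 19, 26]
82 [[93, 90, 93], [83, 82, 87], [66, 66, 69]] [164, 20, 19, 18, 26]
84 [[91, 90, 94], [61, 67, 75], [62, 65, 68]] [164, 18, 30, 22, 18]
86 [[85, 84, 88], [60, 65, 71], [62, 65, 68]] [15, 14, 21, 22, 22]
88 [[85, 84, 88], [60, 65, 71], [60, 62, 65]] [24, 14, 21, 28, 14]
90 [[82, 81, 81], [69, 70, 70], [65, 64, 65]] [17, 18, 30, 27, 14]
92 [[75, 73, 72], [74, 72, 71], [68, 67, 65]] [17, 32, 33, 31, 18]
94 [[74, 71, 70], [74, 72, 71], [63, 61, 60]] [18, 26, 33, 
[... 935 characters left out ...]
] [16, 29, 31, 29, 14]
124 [[57, 59, 64], [39, 49, 59], [44, 51, 58]] [30, 34, 31, 30, 22]
126 [[57, 59, 64], [59, 60, 65], [67, 65, 68]] [41, 34, 34, 37, 45]
128 [[83, 79, 83], [83, 80, 83], [83, 79, 81]] [41, 48, 49, 40, 40]
130 [[99, 95, 98], [99, 94, 97], [83, 79, 81]] [49, 45, 42, 40, 52]
132 [[99, 95, 98], [98, 94, 97], [92, 88, 91]] [51, 45, 48, 47, 45]
134 [[106, 101, 104], [103, 98, 100], [97, 94, 95]] [50, 48, 52, 49, 45]
136 [[107, 103, 106], [105, 102, 104], [102, 99, 101]] [53, 50, 45, 49, 47]
138 [[107, 105, 108], [105, 102, 104], [102, 99, 101]] [45, 53, 45, 49, 47]
[[213.8, 232.4], [209.4, 233.2], [205.0, 233.9], [200.7, 234.7], [196.3, 235.4], [191.9, 236.2], [187.6, 236.9]]
```

View pics/st.png

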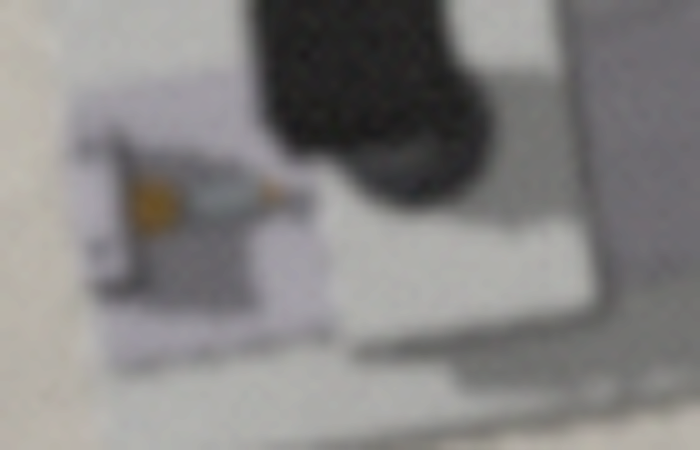

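The top-view crop shows the brass pin tip at about (270,190) and the sleeve end at about (240,195). That puts the sleeve face near scanner x≈90, with first pin touch near 86 (±3). The nose is now at about 64, so I'll advance carefully.

Request:
drive_tool([
  [-0.003, 0, 0, 0, 0, 0, -0.3],
  [-0.003, 0, 0, 0, 0, 0, -0.3],
  [-0.003, 0, 0, 0, 0, 0, -0.3],
  [-0.003, 0, 0, 0, 0, 0, -0.3],
])

```text
clock: 12.4
position: [0.5925, 0.0426, 0.0224]
eef_rot: [0.765, -0.644, 0.002, 0.005]
ft_force: [-0.6, -4.6, 0.6]
grip_width: 0.355
```

Run:
```python
from h import *
sc()
for i in range(2):
    f=grab('wrist'); sc()
pickle.dump(f,open('w8.pkl','wb'))
# rear top edge: row of strongest gradient along scanner centreline
im=cv2.GaussianBlur(f['img'],(3,3),0).astype(float).sum(2)
xs=np.arange(-.12,-.04,.0005); Ti=np.linalg.inv(f['T'])
pr=[]
for y in np.arange(-.008,.009,.002):
    pts=np.array([[*(O+EX*a+EY*y),.030] for a in xs]); p=cv2.projectPoints(pts,cv2.Rodrigues(Ti[:3,:3])[0],Ti[:3,3],f['K'],np.array(f['dist_coeffs'],float))[0].reshape(-1,2).astype(np.float32)
    pr.append(cv2.remap(im.astype(np.float32),p[None,:,0],p[None,:,1],cv2.INTER_LINEAR)[0])
g=np.gradient(np.median(pr,0)); i=np.argsort(-abs(g))[:10]; print([(round(xs[k]*1e3,1),round(float(g[k]),1)) for k in i])
```

```text
scanner x,y,z mm -75.3 1.1 22.4 F along ex,ey -4.44 1.39 clock 12.4
scanner x,y,z mm -74.7 1.1 22.4 F along ex,ey -2.68 0.74 clock 12.45
scanner x,y,z mm -74.8 1.0 22.4 F along ex,ey -2.31 1.63 clock 12.5
[(np.float64(-53.5), -99.6), (np.float64(-51.5), 97.2), (np.float64(-47.5), 95.9), (np.float64(-43.5), 95.1), (np.float64(-55.5), 93.9), (np.float64(-49.5), -93.2), (np.float64(-50.0), -87.7), (np.float64(-57.5), -87.3), (np.float64(-45.5), -85.2), (np.float64(-46.0), -81.7)]
```

Request:
drive_tool([
  [-0.0015, 0, 0, 0, 0, 0, -0.3],
  [-0.0015, 0, 0, 0, 0, 0, -0.3],
  [-0.0015, 0, 0, 0, 0, 0, -0.3],
  [-0.0015, 0, 0, 0, 0, 0, -0.3],
])

```text
clock: 12.83
position: [0.5914, 0.0488, 0.0223]
eef_rot: [0.765, -0.644, 0.002, 0.005]
ft_force: [-0.3, -4.6, 1.6]
grip_width: 0.352
```

```bash
python3 -c "
from h import *
sc()"
```

```text
scanner x,y,z mm -68.9 1.1 22.3 F along ex,ey -4.47 1.1 clock 12.8333
```

Request:
drive_tool([
  [-0.001, 0, 0, 0, 0, 0, -0.3],
  [-0.001, 0, 0, 0, 0, 0, -0.3],
  [-0.001, 0, 0, 0, 0, 0, -0.3],
])

```text
clock: 13.08
position: [0.5909, 0.0516, 0.0224]
eef_rot: [0.765, -0.644, 0.002, 0.005]
ft_force: [0.2, -5.8, 0.5]
grip_width: 0.351
```

```bash
python3 -c "
from h import *
sc()"
```

```text
scanner x,y,z mm -66.1 1.1 22.4 F along ex,ey -5.77 0.83 clock 13.0833
```

Request:
drive_tool([
  [-0.0007, 0, 0, 0, 0, 0, -0.3],
  [-0.0007, 0, 0, 0, 0, 0, -0.3],
  [-0.0007, 0, 0, 0, 0, 0, -0.3],
])

```text
clock: 13.33
position: [0.5907, 0.053, 0.0224]
eef_rot: [0.765, -0.645, 0.003, 0.006]
ft_force: [1.4, -9.4, 2.0]
grip_width: 0.348
```

Request:
drive_tool([
  [0, 0, 0, 0, 0, 0, -0.3],
])

```text
clock: 13.42
position: [0.5907, 0.0529, 0.0224]
eef_rot: [0.765, -0.645, 0.003, 0.006]
ft_force: [-0.1, -4.7, 0.8]
grip_width: 0.353
```

Request:
drive_tool([
  [-0.0007, 0, 0, 0, 0, 0, -0.3],
])

```text
clock: 13.5
position: [0.5907, 0.053, 0.0224]
eef_rot: [0.764, -0.645, 0.004, 0.006]
ft_force: [0.9, -9.6, 0.7]
grip_width: 0.349
```

Request:
drive_tool([
  [-0.0007, 0, 0, 0, 0, 0, -0.3],
])

```text
clock: 13.58
position: [0.5906, 0.053, 0.0224]
eef_rot: [0.764, -0.645, 0.004, 0.007]
ft_force: [0.8, -9.3, 1.1]
grip_width: 0.35
```

The tool stalls at y=0.0530, with ~9.5 N total against ~4.5 N of sliding drag. That looks like rigid contact, so I'll check nose against sleeve from above.

Run:
```python
from h import *
sc(); t=grab('top'); s=grab('side'); pickle.dump((t,s),open('ts9.pkl','wb')); sc()
u=lambda i,a,b:cv2.resize(np.clip(i.astype(float)*1.6,0,255).astype(np.uint8),(a,b),interpolation=cv2.INTER_CUBIC)
cv2.imwrite('pics/m9.png',np.hstack([u(t['img'][210:265,180:250],560,440),u(s['img'][160:240,320:360],220,440)]))
```

```text
scanner x,y,z mm -64.7 1.1 22.4 F along ex,ey -9.33 0.86 clock 13.5833
scanner x,y,z mm -64.7 1.1 22.4 F along ex,ey -7.87 1.03 clock 13.6833
```

View pics/m9.png

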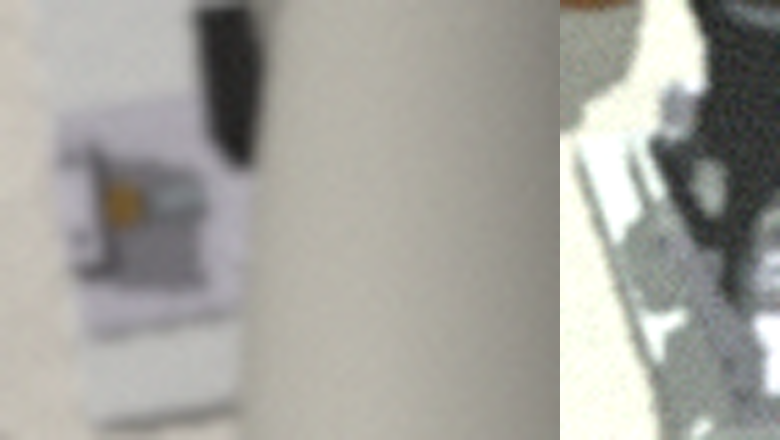

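In the crop the sleeve end at (205,200) butts directly against the light carrier top. No brass pin is visible any more (it was at px ~(206.5,234) before), so the carrier is home. Backing off and checking.

Request:
drive_tool([
  [0.002, 0, 0, 0, 0, 0, -0.3],
  [0.005, 0, 0, 0, 0, 0, -0.3],
  [0.02, 0, 0, 0, 0, 0, -0.3],
  [0.03, 0, -0.005, 0, 0, 0, -0.3],
  [0.03, 0, -0.02, 0, 0, 0, -0.3],
])

```text
clock: 14.1
position: [0.6037, -0.0278, 0.0449]
eef_rot: [0.767, -0.642, 0.0, 0.006]
ft_force: [0.8, 0.3, -0.1]
grip_width: 0.351
```

Request:
drive_tool([
  [0.03, 0, -0.04, 0, 0, 0, -0.3],
  [0.02, 0, -0.04, 0, 0, 0, -0.3],
  [0.02, 0, -0.04, 0, 0, 0, -0.3],
  [0, 0, 0, 0, 0, 0, -0.3],
  [0, 0, 0, 0, 0, 0, -0.3],
])

```text
clock: 14.52
position: [0.6173, -0.0972, 0.1641]
eef_rot: [0.766, -0.643, -0.0, 0.003]
ft_force: [-0.4, 0.6, -1.2]
grip_width: 0.35
```

Run:
```python
from h import *
sc(); f=grab('wrist'); t=grab('top'); s=grab('side'); pickle.dump((f,t,s),open('w10.pkl','wb')); sc()
u=lambda i,a,b:cv2.resize(np.clip(i.astype(float)*1.5,0,255).astype(np.uint8),(a,b),interpolation=cv2.INTER_CUBIC)
cv2.imwrite('pics/m10.png',np.hstack([u(t['img'][210:265,180:250],420,330),u(f['img'],380,330)]))
```

```text
scanner x,y,z mm -217.2 1.0 164.1 F along ex,ey 0.67 0.26 clock 14.5167
scanner x,y,z mm -215.9 1.5 162.4 F along ex,ey -0.16 0.13 clock 14.6667
```

View pics/m10.png

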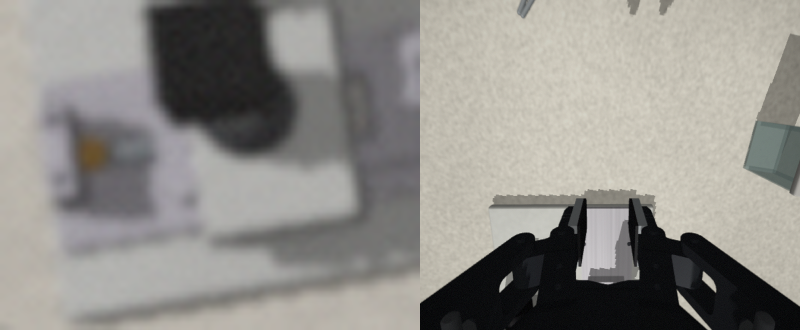

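After release, the crop still shows the sleeve butting the nose with no pin visible, and the gripper is well clear. One numeric check that the nose did not spring back.

Run:
```python
from h import *
t0=pickle.load(open('top.pkl','rb')); t1=pickle.load(open('ts9.pkl','rb'))[0]; t2=pickle.load(open('w10.pkl','rb'))[1]
xs=np.arange(72,112,2)/1e3
for y in (0,.012):
  for n,f in (('start',t0),('pushed',t1),('released',t2)):
    Ti=np.linalg.inv(f['T']); pr=[]
    for dy in (-.002,0,.002):
        p=cv2.projectPoints(np.array([[*(O+EX*a+EY*(y+dy)),.027] for a in xs]),cv2.Rodrigues(Ti[:3,:3])[0],Ti[:3,3],f['K'],np.array(f['dist_coeffs'],float))[0].reshape(-1,2).astype(np.float32)
        pr.append(cv2.remap(f['img'].astype(np.float32).sum(2),p[None,:,0],p[None,:,1],cv2.INTER_LINEAR)[0])
    print(y,n,np.mean(pr,0).astype(int).tolist())
```

```text
0 start [290, 277, 263, 253, 244, 235, 224, 213, 206, 209, 211, 212, 213, 212, 211, 208, 203, 189, 172, 157]
0 pushed [306, 309, 316, 320, 323, 322, 316, 308, 290, 261, 243, 232, 228, 228, 228, 226, 219, 204, 187, 171]
0 released [323, 320, 320, 321, 323, 323, 320, 309, 289, 262, 243, 232, 229, 228, 229, 227, 219, 207, 188, 170]
0.012 start [324, 307, 289, 277, 280, 285, 287, 288, 281, 268, 249, 224, 207, 195, 192, 192, 190, 190, 193, 192]
0.012 pushed [309, 310, 313, 321, 324, 326, 326, 321, 311, 295, 271, 242, 221, 209, 207, 207, 207, 207, 207, 205]
0.012 released [351, 342, 334, 328, 327, 327, 326, 323, 313, 296, 272, 240, 221, 211, 206, 207, 206, 206, 205, 205]
```

```bash
python3 -c "
from h import *
print(robot.job_done())"
```

```text
the job is handed in; nothing more can be done
None
```

I laid the leftmost carrier flat on the loading bed, nose towards the bridge, and pushed it home against the end stop with two finger sides on its rear face. The job was handed in at about 14.7 s; no verdict is reported.

**Pushing and contact:**
- Sliding drag in the channel read about 4–6 N.
- The push stalled with the nose at roughly scanner x 86–89 mm: 0.7 mm pushes gave no movement at about 9.5 N total. That leaves an estimated 5 N on the stop itself.

**Last checks:**
- After release, the top camera shows the sleeve end directly against the nose, with the brass pin no longer visible. The brightness profile across that edge is the same as before release, so the carrier did not spring back.
- The gripper is clear of everything and the wrist force is about zero.

**What went wrong or disagreed:**
- The first grasp closed above the plate, because the open fingertips stand 13 mm back. It may have nudged the carrier about 4 mm. I re-measured and gripped lower on the second try.
- My two estimates of where the stop is differ by about 2–4 mm: about 86 mm from the tool position at the stall, 88–90 mm from the camera. I relied on the force stall and the vanished pin, so "home within 2 mm" was not measured directly.
- I did not measure the carrier's sideways position and straightness in the channel at the end.

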